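# Find the pitch comb that fits the mincer's feed screw

## Robot

A 6-joint arm with a two-finger parallel gripper is mounted at the origin on a cart in front of the work surface, level with it; the furniture and walls round the work are solid. World frame = base frame: x ahead of the robot, y to its left, z up, the work surface at z = 0. Lengths are in m, angles in degrees, forces in N, time in s.
With the tool pointing down it reaches from about 0.4 to 0.825 m from the base axis. Payload 7 kg.
Tool frame: the origin (TCP) lies midway between the tips of the shut fingers; the grasp point (between the pads) lies 19 mm behind it; z points along the fingers, y is the line along which they close (so a half turn about z gives the same grasp; the last joint's range is limited). The gripper opens to 88 mm and grips with 3 to 60 N. Pads are 19 mm wide; open, the fingers measure 130 mm over their backs; the gripper's body (78 mm by 193 mm) begins 47 mm behind the grasp point.
Start: joints at [84.402, 20.546, 0.682, 0, -70.136, -16.507], TCP at [0.254, 0.625, 0.227] pointing down, gripper open.
Joint ranges: [-176.03, 176.03], [-82.01, 121.73], [-58.28, 71.71], [-173.87, 95.51], [-174.79, -0.11], [-173.66, 173.66]. Speed limits (degrees/s): [136.94, 136.94, 172.46, 180, 180, 180].

## Interface

Orientations are given as [roll, pitch, yaw] about the fixed x, y, z axes, in that order (R = Rz(yaw) Ry(pitch) Rx(roll)).
In Python, from plant import ctrl gives the robot as it stands. The module is installed in compiled form; this text tells all that it offers.
- The arm moves only by the tool play_rows, never from a script. Its argument "commands" is a list that holds one entry, the list of rows, each a list of 7 numbers: the turn, a rotation vector about the tool's x, y, z in rad, then the shift along the tool's x, y, z in cm, then the finger opening in cm, from 0 to 8.76. In form: [[[ax, ay, az, x, y, z, grip], ...]]. A call has 1 to 8 rows; each row is the pose to reach, as a shift and turn from the pose commanded when the call began, along the tool's axes at that moment; what a row does not reach only later rows make up. A row lasts 1/12 s, in which the tool goes at most 41.7 mm and 7.16 degrees, less where a joint would pass 70% of its speed; a pose out of reach is approached as far as the arm can. A call with a gripper value outside its range is refused whole. The fingers move at their own pace and stop on an object; the grip force is fixed at half the most. Time passes only in rows, so rows that repeat a pose let the fingers close. It gives the time, the measured TCP pose, the force, the opening and the grip force at its end, in the units of the state.
- ctrl.get_obs(): the state, without advancing time (a new reading comes with each control period).
- ctrl.snapshot(name): name is "side" or "top"; returns a dict with "color" (420x560x3 uint8, red, green, blue), "camera_matrix" (3x3 intrinsics, pixels), "origin" and "rotation" of the camera in the world. Camera axes: x right, y down, z forward; pixel columns grow to the right and rows downward; lengths in m; the calibration is good to about 2 mm. A picture is of the moment at which its call begins. There is no depth.
- ctrl.close_job(): hands the job in; it is judged then, once.
Trained networks look in a picture, given as the dict that the camera call returned (one of the last four; its "shot" number tells which), for a name from the list of things; names that differ only in an ending like _2 or _b are one class to them, and where a whole thing is asked for, a point or a joint stands for the part that bears it (a point fixed in the world has none). Each returns a list of dicts, best first, with "conf" (0 to 1); they miss things now and then, are a little off and sometimes report something else, mostly with a low value. They report only what shows in the picture. A call takes as long as a camera call.
- ctrl.find_in(picture, name): "bbox" ([left, top, width, height] in pixels, round what is visible of it).
The state is a dict: "clock": time; "joint_pos": joint angles; "qvel": joint speeds; "tau": joint torques, N m; "tool_pos": TCP position; "orientation": TCP orientation; "force": force on the tool from outside, world axes, zero at the start; "moment": the same for the moment, N m; "opening": finger opening in m; "gripper_force": force on a finger pad.
Only numpy, scipy, OpenCV 4.12 (cv2) and the standard library are available. Lean on these libraries where they do the work, as an engineer would, in place of code of your own. Each camera call takes 0.05 s, during which the arm holds its last target. There are 200 camera calls.

## Task

Find out which of the three pitch combs fits the thread of the mincer's feed screw, and leave that comb meshed in the thread: lengthwise along the screw, teeth fully down in the grooves so that its plate lies flat on both wooden rails of the cradle, and let go of it. The other two combs must end standing on the worktop, teeth down.

Things in the scene. Friction and masses are not known exactly. Their poses are not given: they have to be found in the camera images.
- feed_screw: Steel mincer feed screw, 60 mm across, thread pitch 30, grooves 23 wide, 13 deep, lying in a fixed cradle 210x100 mm with dark end blocks and 2 light wooden rails, 16 wide, 42 mm either side of the axis. Origin on the worktop under its middle; x along the screw, z up. Crests at z 70, rail tops 72 mm; top groove centres at x 0, +-30, +-60. A comb fully home has its origin at z 60.
- comb_blue: Loose pitch comb, BLUE grip: grey plate 140x100x5 mm, 5 teeth 30 mm apart under it (white ribs on top mark them), 12 deep, 6 thick, 22 wide. Grip: upright bar at plate centre, along x, 64 long, 14 thick, 17 to 53 mm above the tooth tips. Origin mid-row at tip level; x along the row, z up. About 0.15 kg. A half turn about z fits alike.
- comb_red: Pitch comb with a RED grip: same plate, grip and tooth shape as the blue one, but 6 teeth 22 mm apart, evenly about the plate's centre. Origin and axes as for the blue one.
- comb_yellow: Pitch comb with a YELLOW grip: same plate, grip and tooth shape as the blue one, but 4 teeth 38 mm apart, evenly about the plate's centre. Origin and axes as for the blue one.

How it is judged:
By the outcome, as a careful person would: the job done as asked, in the order asked, and still so for the second after the job is handed in, with the robot touching nothing.
It also fails if it takes over 45 s, if anything falls off the work surface, if the arm or the gripper's body presses on something with over 40 N, if the wrist force passes 120 N, or if a joint passes its speed limit or range.

## Working session

There is one attempt and no reset: what is moved stays moved. The work goes in short steps, Python scripts to look and compute and a tool call to move; the robot and the scene stay as the last step left them, time stands still between calls to the robot, and variables do not carry over. Pictures are saved under pics/ and viewed, at most 10 in all, crops included, and the job is handed in when it is done.

Besides the shell and the picture viewer there is one more tool, called after "Request:" as name(argument=value, ...), one argument or row to a line, values as JSON. play_rows: Moves the arm, as the interface text tells. Its arguments: {"type":"object","properties":{"commands":{"type":"array","items":{"type":"array","items":{"type":"array","items":{"type":"number"}}}}},"required":["commands"]}

```bash
mkdir -p pics; ls; python3 - <<'E'
from plant import ctrl
import cv2,numpy as np,pickle
np.set_printoptions(precision=4,suppress=True)
print(ctrl.get_obs())
D={}
for n in("top","side"):
    p=ctrl.snapshot(n);D[n]=p
    cv2.imwrite(f"pics/{n}0.png",p["color"][:,:,::-1])
    print(n,p["camera_matrix"],p["origin"],p["rotation"])
    for t in("feed_screw","comb_blue","comb_red","comb_yellow"):
        print(t,ctrl.find_in(p,t)[:2])
pickle.dump(D,open("p0.pkl","wb"))
E
```

```text
pics
{'clock': 0.0, 'joint_pos': array([ 84.4044,  20.5927,   0.6333,  -0.0172, -70.1359, -16.5066]), 'qvel': array([ 0.0668,  0.0359, -0.0488, -0.0079,  0.0005, -0.0764]), 'tau': array([  0.0019, -58.272 ,  29.3049,   6.997 ,   0.0072,  -0.0001]), 'tool_pos': array([0.2538, 0.6249, 0.2256]), 'orientation': array([179.904 ,  -0.0115, -22.108 ]), 'force': array([-0.4796,  0.5295,  0.0795]), 'moment': array([-0.0264,  0.042 ,  0.0191]), 'gripper_force': 0.0, 'opening': 0.08755902988080883}
top [[417.6677   0.     279.489 ]
 [  0.     417.6677 207.2847]
 [  0.       0.       1.    ]] [0.4278 0.1659 0.8736] [-170.7321   -0.5908  -88.6421]
feed_screw [{'bbox': [329.0, 195.6, 76.2, 113.8], 'conf': 0.84}]
comb_blue [{'bbox': [218.9, 152.3, 54.2, 71.6], 'conf': 0.97}]
comb_red [{'bbox': [317.7, 122.6, 53.2, 69.2], 'conf': 0.66}]
comb_yellow [{'bbox': [170.6, 236.8, 52.7, 76.4], 'conf': 0.56}]
side [[499.0893   0.     280.6255]
 [  0.     499.0893 200.0531]
 [  0.       0.       1.    ]] [ 0.5981 -0.7179  0.4162] [-113.05      0.4616    3.3949]
feed_screw [{'bbox': [167.8, 206.5, 140.9, 76.7], 'conf': 0.85}]
comb_blue [{'bbox': [281.0, 181.3, 73.7, 28.3], 'conf': 0.83}]
comb_red [{'bbox': [320.4, 227.6, 75.0, 40.1], 'conf': 0.73}]
comb_yellow [{'bbox': [201.1, 162.6, 67.6, 28.0], 'conf': 0.82}]
```

```bash
python3 - <<'E'
import pickle,cv2
D=pickle.load(open("p0.pkl","rb"))
t=D["top"]["color"][110:330,150:420,::-1]
cv2.imwrite("pics/topc.png",cv2.resize(t,None,fx=2.7,fy=2.7,interpolation=cv2.INTER_CUBIC))
s=D["side"]["color"][140:300,150:410,::-1]
cv2.imwrite("pics/sidec.png",cv2.resize(s,None,fx=3,fy=3,interpolation=cv2.INTER_CUBIC))
E
```

```text
(no output)
```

View pics/topc.png

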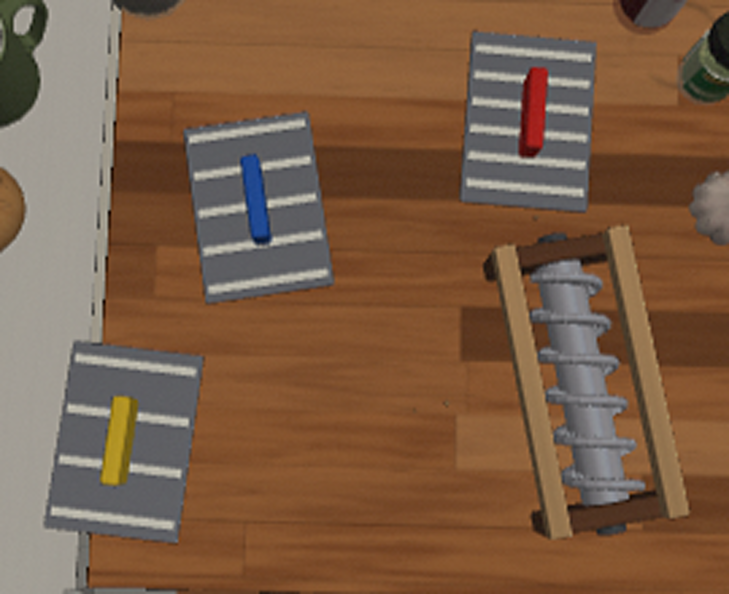

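View pics/sidec.png

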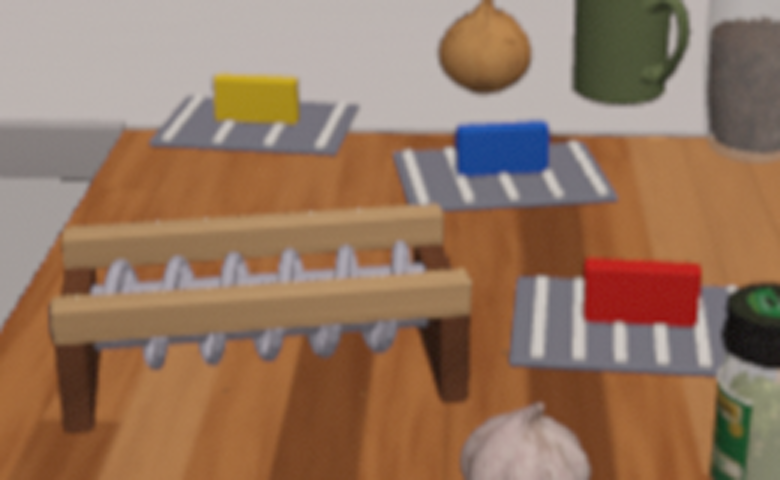

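View pics/top0.png

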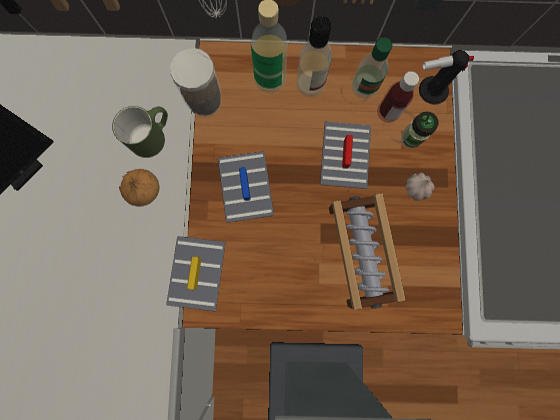

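The top view shows the blue comb with 5 ribs (about 245,187), red with 6 (346,155), yellow with 4 at the left edge (197,272), and the screw cradle at (368,250). The side view agrees. Next I'll fit poses from both views.

```bash
cat > h.py <<'E'
import numpy as np,cv2,pickle
from scipy.spatial.transform import Rotation as Ro
from scipy.optimize import least_squares
def proj(p,X):
    R=Ro.from_euler("xyz",p["rotation"],degrees=True).as_matrix()
    c=(np.asarray(X)-p["origin"])@R; c=c@np.asarray(p["camera_matrix"]).T
    return c[:,:2]/c[:,2:]
def ray(p,uv):
    R=Ro.from_euler("xyz",p["rotation"],degrees=True).as_matrix()
    d=R@np.linalg.inv(p["camera_matrix"])@[uv[0],uv[1],1]; return np.asarray(p["origin"]),d/np.linalg.norm(d)
def tri(rs):
    A=sum(np.eye(3)-np.outer(d,d) for o,d in rs); b=sum((np.eye(3)-np.outer(d,d))@o for o,d in rs)
    X=np.linalg.solve(A,b); return X,[np.linalg.norm(np.cross(X-o,d)) for o,d in rs]
def plane(p,uv,z):
    o,d=ray(p,uv); return o+d*(z-o[2])/d[2]
def mask(p,col):
    h=cv2.cvtColor(p["color"],cv2.COLOR_RGB2HSV)
    lo,hi={"blue":((105,120,50),(125,255,255)),"yellow":((22,150,80),(32,255,255))}[col]
    return cv2.inRange(h,lo,hi)
def pose(v): # x,y,z,yaw
    return lambda L: Ro.from_euler("z",v[3]).apply(L)+v[:3]
def fit(obs,v0):
    f=lambda v: np.concatenate([(proj(p,pose(v)(np.array(L,float)))-uv).ravel() for p,L,uv in obs])
    r=least_squares(f,v0,x_scale=[.01,.01,.01,.05],loss="soft_l1"); return r.x,r.fun
E
python3 - <<'E'
from h import *
np.set_printoptions(precision=4,suppress=True)
D=pickle.load(open("p0.pkl","rb"));T,S=D["top"],D["side"]
ct=lambda a:(np.array(a,float)+.5)/2.7-.5+[150,110]
cs=lambda a:(np.array(a,float)+.5)/3-.5+[150,140]
# plates (x up the picture), corners: order TL,TR,BR,BL in top picture
P=[[.07,.05,.017],[.07,-.05,.017],[-.07,-.05,.017],[-.07,.05,.017]]
b,r=fit([(T,P,ct([(185,131),(306,114),(332,283),(208,302)])),
 # side: far-left,far-right,near-right,near-left = (-x,+y),(+x,+y),(+x,-y),(-x,-y)
 (S,[P[3],P[0],P[1],P[2]],cs([(394,150),(580,145),(616,200),(410,208)]))],[.5,.25,0,0.1])
print("blue",b,np.degrees(b[3]),"\n",r.reshape(-1,2))
y,r=fit([(T,P,ct([(75,341),(203,355),(178,542),(45,523)]))],[.3,.35,0,-.1]); print("yellow(top only)",y)
for n in("blue",):
    c=[]
    for p in(T,S):
        m=mask(p,n);m[:,:160]=0;k,l,s,cc=cv2.connectedComponentsWithStats(m);i=1+s[1:,4].argmax();c.append(cc[i]);print(s[i])
    print(n,"grip",tri([ray(T,c[0]),ray(S,c[1])]))
L=.105
Rl=[[L,.05,.072],[L,.034,.072],[-L,.05,.072],[-L,.034,.072],[L,-.034,.072],[L,-.05,.072],[-L,-.034,.072],[-L,-.05,.072]]
ut=ct([(495,248),(515,246),(551,538),(571,534),(608,229),(628,226),(667,517),(688,513)])
us=cs([(52,307),(470,284)])
for ob in([(T,Rl,ut)],[(T,Rl,ut),(S,[Rl[7],Rl[5],Rl[6],Rl[4],Rl[3],Rl[1],Rl[2],Rl[0]],cs([(54,310),(470,283),(56,298),(452,271),(63,236),(441,211),(66,228),(428,206)]))]):
    s,r=fit(ob,[.35,.0,0,.1]); print("screw",s,np.degrees(s[3]),"\n",r.reshape(-1,2))
for e in((182,320),(190,200)): print("edge",plane(T,e,0))
E
```

```text
blue [ 0.6117  0.234  -0.001   0.1752] 10.036209589186697 
 [[-1.2488 -0.9639]
 [ 0.6533 -1.3983]
 [ 0.8048  0.4348]
 [-1.1423  0.5572]
 [-1.347   1.1495]
 [ 0.7459 -0.4569]
 [ 0.3869 -0.4128]
 [-0.8644  0.7719]]
yellow(top only) [ 0.4303  0.3284 -0.014  -0.0961]
[239 167  11  33 224]
[302 181  31  18 488]
blue grip (array([0.6133, 0.2341, 0.036 ]), [np.float64(0.00028255012416161524), np.float64(0.0002825501241614456)])
screw [ 0.4812 -0.0138 -0.0121  0.1905] 10.91452859770583 
 [[-0.1042  0.0483]
 [ 0.4078 -0.516 ]
 [-0.2994 -0.1254]
 [ 0.5261 -0.0824]
 [-0.5043  0.2547]
 [-0.051   0.0704]
 [-0.1753  0.1239]
 [ 0.2161  0.1779]]
screw [ 0.4814 -0.0108 -0.0004  0.1901] 10.892223710569946 
 [[-0.8224 -1.1   ]
 [-0.1975 -1.6788]
 [-0.7881  0.2642]
 [ 0.1595  0.2891]
 [-0.633  -0.9693]
 [-0.0684 -1.1678]
 [-0.0264  0.419 ]
 [ 0.4854  0.4552]
 [-2.3909  0.6619]
 [-0.1853  0.1656]
 [-2.1982 -0.3248]
 [ 3.9831 -0.4831]
 [-1.2251  1.1545]
 [ 0.5806  1.5755]
 [-1.5195 -0.2737]
 [ 3.4008 -0.5981]]
edge [0.3343 0.3522 0.    ]
edge [0.5814 0.3504 0.    ]
```

```bash
cat >> h.py <<'E'
def go(x,y,z,yaw,cur=None):
    from plant import ctrl
    if cur is None:
        o=ctrl.get_obs(); cp,ce=o["tool_pos"],o["orientation"]
    else: cp,ce=cur[:3],[180,0,cur[3]]
    R=Ro.from_euler("xyz",ce,degrees=True); G=Ro.from_euler("xyz",[180,0,yaw],degrees=True)
    print(np.round((R.inv()*G).as_rotvec(),4),np.round(R.inv().apply(np.array([x,y,z])-cp)*100,2))
E
python3 -c "
from h import *
go(.6127,.234,.15,10,[.254,.625,.227,-22.1])"
```

```text
[-0.      0.     -0.5603] [47.94 22.73  7.7 ]
```

Request:
play_rows(
  commands=[
    [[0,0,-0.56,47.94,22.73,7.7,6],[0,0,-0.56,47.94,22.73,7.7,6],[0,0,-0.56,47.94,22.73,7.7,6],[0,0,-0.56,47.94,22.73,7.7,6],[0,0,-0.56,47.94,22.73,7.7,6],[0,0,-0.56,47.94,22.73,7.7,6],[0,0,-0.56,47.94,22.73,7.7,6],[0,0,-0.56,47.94,22.73,7.7,6]],
  ],
)

```text
clock: 1.17
tool_pos: [0.4779, 0.3809, 0.1788]
orientation: [-180.0, -0.0, 10.0]
force: [1.4, 1.5, -0.4]
opening: 0.0604
gripper_force: 0.0
```

```bash
python3 -c "
from h import *
go(.6127,.234,.10,10)"
```

```text
[-0.0005 -0.0006  0.0001] [10.72 16.81  7.88]
```

Request:
play_rows(
  commands=[
    [[0,0,0,10.72,16.81,7.88,6],[0,0,0,10.72,16.81,7.88,6],[0,0,0,10.72,16.81,7.88,6],[0,0,0,10.72,16.81,7.88,6],[0,0,0,10.72,16.81,7.88,6],[0,0,0,10.72,16.81,7.88,6],[0,0,0,10.72,16.81,7.88,6],[0,0,0,10.72,16.81,7.88,6]],
  ],
)

```text
clock: 1.83
tool_pos: [0.6118, 0.2348, 0.0996]
orientation: [180.0, 0.0, 9.9]
force: [0.2, -0.1, 0.7]
opening: 0.0601
gripper_force: 0.0
```

```bash
python3 -c "
from h import *
go(.6127,.234,.022,10)"
```

```text
[ 0.0004  0.0006 -0.0018] [0.08 0.09 7.76]
```

Request:
play_rows(
  commands=[
    [[0,0,0,0,0,4,6],[0,0,0,0,0,6.5,6],[0,0,0,0,0,7.7,6],[0,0,0,0,0,7.7,6],[0,0,0,0,0,7.7,0],[0,0,0,0,0,7.7,0],[0,0,0,0,0,7.7,0],[0,0,0,0,0,7.7,0]],
  ],
)

```text
clock: 2.5
tool_pos: [0.6124, 0.2362, 0.0247]
orientation: [-179.9, -0.1, 10.0]
force: [0.0, -0.0, -0.3]
opening: 0.039
gripper_force: 0.0
```

Request:
play_rows(
  commands=[
    [[0,0,0,0,0,0,0],[0,0,0,0,0,0,0],[0,0,0,0,0,0,0],[0,0,0,0,0,0,0],[0,0,0,0,0,0,0]],
  ],
)

```text
clock: 2.92
tool_pos: [0.6117, 0.2353, 0.0231]
orientation: [180.0, -0.0, 10.0]
force: [0.4, -0.8, 1.4]
opening: 0.0137
gripper_force: 30.0
```

Request:
play_rows(
  commands=[
    [[0,0,0,0,0,-2,0],[0,0,0,0,0,-5,0],[0,0,0,0,0,-8,0],[0,0,0,0,0,-11,0],[0,0,0,0,0,-12,0],[0,0,0,0,0,-12,0]],
  ],
)

```text
clock: 3.42
tool_pos: [0.6131, 0.2364, 0.1464]
orientation: [-179.9, -0.3, 10.0]
force: [0.7, 0.2, -2.5]
opening: 0.0135
gripper_force: 30.0
```

```bash
python3 -c "
from h import *
go(.481,-.012,.13,10.9)"
```

```text
[-0.0022 -0.0053 -0.0157] [-17.33  22.17   1.5 ]
```

Request:
play_rows(
  commands=[
    [[0,0,-0.004,-1,1.3,0,0],[0,0,-0.008,-3,3.9,0,0],[0,0,-0.012,-5.5,7.1,0,0],[0,0,-0.016,-8,10.4,0,0],[0,0,-0.016,-10.5,13.6,0,0],[0,0,-0.016,-13,16.7,0,0],[0,0,-0.016,-15,19.2,0,0],[0,0,-0.016,-16.5,21.2,0,0]],
  ],
)

```text
clock: 4.08
tool_pos: [0.4829, -0.0042, 0.1414]
orientation: [-180.0, 0.2, 10.8]
force: [-0.1, -0.7, -1.0]
opening: 0.0141
gripper_force: 30.0
```

Request:
play_rows(
  commands=[
    [[0,0,0,-0.6,0.7,0.5,0],[0,0,0,-0.83,0.97,1,0],[0,0,0,-0.83,0.97,1.5,0],[0,0,0,-0.83,0.97,1.5,0],[0,0,0,-0.83,0.97,1.5,0]],
  ],
)

```text
clock: 4.5
tool_pos: [0.4798, -0.0124, 0.1271]
orientation: [180.0, 0.1, 10.9]
force: [0.4, -0.2, -1.3]
opening: 0.0139
gripper_force: 30.0
```

```bash
python3 - <<'E'
from h import *
from plant import ctrl
D={n:ctrl.snapshot(n) for n in("top","side")};pickle.dump(D,open("p1.pkl","wb"))
o=ctrl.get_obs();print(o["tool_pos"],o["orientation"],o["force"])
t=D["top"]["color"][170:330,300:440,::-1];s=D["side"]["color"][130:300,150:350,::-1]
f=lambda a:cv2.resize(a,None,fx=3.5,fy=3.5,interpolation=cv2.INTER_CUBIC)
cv2.imwrite("pics/t1.png",f(t));cv2.imwrite("pics/s1.png",f(s))
E
```

```text
[ 0.48003336 -0.012263    0.12761946] [1.79990299e+02 2.86632278e-02 1.09583684e+01] [ 0.01436857  0.42159339 -1.45712107]
```

View pics/t1.png

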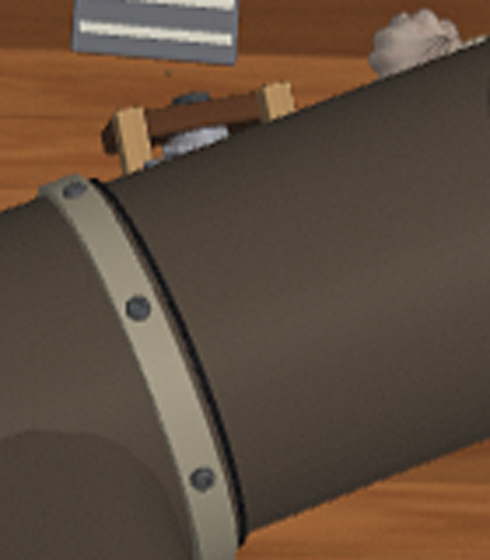

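View pics/s1.png

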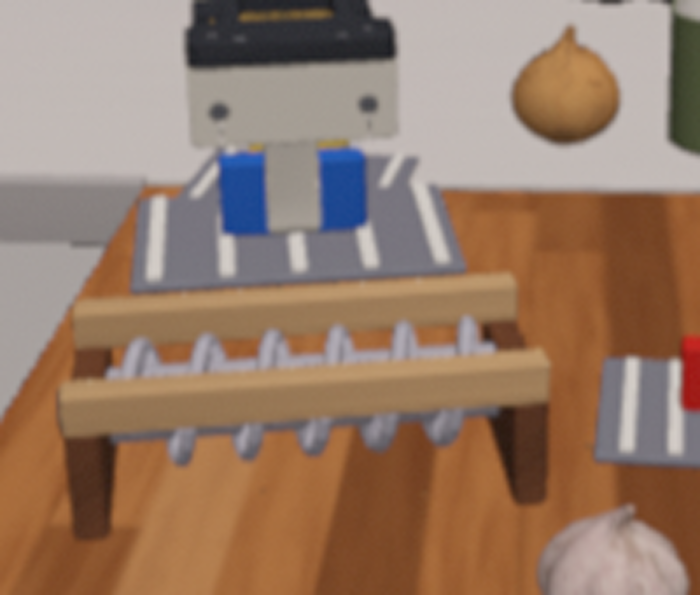

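The top view is blocked by the arm. In the side view the comb hangs level above the cradle: near plate corners at crop (130,290) and (465,270), near rail from u=62 to 548. I'll compare axial offsets in this one camera.

```bash
python3 - <<'E'
from h import *
np.set_printoptions(precision=2,suppress=True)
D=pickle.load(open("p1.pkl","rb"));S=D["side"]
cv=lambda X:(proj(S,X)-[150,130]+.5)*3.5-.5
a=np.radians(10.95)
for z in(.1045,.108):
    c=pose([.4805,-.0122,z,a])
    print("plate nearL,nearR",cv(c(np.array([[-.07,-.05,.017],[.07,-.05,.017],[-.07,.05,.017],[.07,.05,.017]]))).ravel(),"obs 131,288 464,268 | 218,147 418,156?")
    print("grip nearface",cv(c(np.array([[-.032,-.007,.053],[.032,-.007,.053],[-.032,-.007,.017],[.032,-.007,.017]]))).ravel(),"obs 222,157 365,153 223,235 366,228")
for xy in((.481,-.012),(.481,-.0138)):
    s=pose([*xy,0,np.radians(10.9)])
    print("rails",cv(s(np.array([[-.105,-.05,.072],[.105,-.05,.072],[-.105,.034,.072],[.105,.034,.072]]))).ravel(),"obs u 61,548; 76,516")
    print("crests",cv(s(np.array([[x,0,.07] for x in(-.075,-.045,-.015,.015,.045,.075)]))).ravel(),"obs u 142,208,273,338,405,468")
s=pose([.481,-.012,0,a]);q=cv(s(np.array([[0,0,.07],[.01,0,.07],[0,.01,.07]])));print("px/cm",q[1]-q[0],q[2]-q[0])
E
```

```text
plate nearL,nearR [126.75 286.97 465.   266.43 135.8  198.65 436.4  182.16] obs 131,288 464,268 | 218,147 418,156?
grip nearface [214.21 163.58 363.72 155.69 219.41 241.24 366.12 232.73] obs 222,157 365,153 223,235 366,228
plate nearL,nearR [126.05 279.18 464.94 258.78 135.19 191.6  436.31 175.21] obs 131,288 464,268 | 218,147 418,156?
grip nearface [213.7  155.88 363.48 148.04 218.91 233.82 365.89 225.36] obs 222,157 365,153 223,235 366,228
rails [ 53.01 399.49 546.94 366.15  67.75 314.71 515.79 286.94] obs u 61,548; 76,516
crests [130.8  346.65 198.42 342.3  265.44 337.98 331.86 333.71 397.7  329.47
 462.96 325.27] obs u 142,208,273,338,405,468
rails [ 51.83 401.52 546.89 368.04  66.72 316.37 515.68 288.5 ] obs u 61,548; 76,516
crests [129.86 348.44 197.63 344.07 264.79 339.74 331.36 335.45 397.34 331.2
 462.74 326.98] obs u 142,208,273,338,405,468
px/cm [22.11 -1.43] [-1.05 -9.48]
```

Comb and cradle show the same image offset, so the axial error is under about 2 mm. Lowering in small steps.

Request:
play_rows(
  commands=[
    [[0,0,0,0,0,1.5,0],[0,0,0,0,0,2.6,0],[0,0,0,0,0,3.2,0],[0,0,0,0,0,3.6,0],[0,0,0,0,0,4.0,0],[0,0,0,0,0,4.1,0],[0,0,0,0,0,4.1,0]],
  ],
)

```text
clock: 5.18
tool_pos: [0.4796, -0.013, 0.0869]
orientation: [180.0, 0.0, 10.9]
force: [0.2, 0.3, -2.8]
opening: 0.0137
gripper_force: 30.0
```

Request:
play_rows(
  commands=[
    [[0,0,0,0,0,0.1,0],[0,0,0,0,0,0.2,0],[0,0,0,0,0,0.2,0],[0,0,0,0,0,0.2,0]],
  ],
)

```text
clock: 5.52
tool_pos: [0.4796, -0.0131, 0.0851]
orientation: [-180.0, -0.0, 10.9]
force: [-0.2, 1.2, -1.0]
opening: 0.0141
gripper_force: 30.0
```

```bash
python3 - <<'E'
from h import *
from plant import ctrl
p=ctrl.snapshot("side");pickle.dump(p,open("p2.pkl","wb"))
o=ctrl.get_obs();print(o["tool_pos"],o["orientation"],o["force"],o["moment"])
cv2.imwrite("pics/s2.png",cv2.resize(p["color"][130:300,150:350,::-1],None,fx=3.5,fy=3.5,interpolation=cv2.INTER_CUBIC))
E
```

```text
[ 0.47959094 -0.0130837   0.0850918 ] [-1.79997882e+02 -1.79315165e-02  1.08930750e+01] [-0.36577168 -0.15534548 -1.0287628 ] [-0.02461146 -0.04591779 -0.00974148]
```

View pics/s2.png

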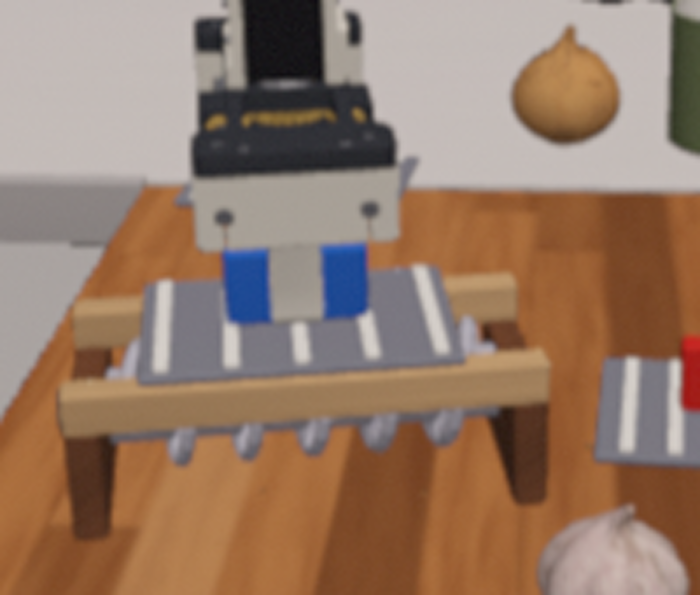

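The comb sits with its teeth between the crests, aligned over both rails and about 2 mm high. Pressing down gently.

Request:
play_rows(
  commands=[
    [[0,0,0,0,0,0.1,0],[0,0,0,0,0,0.15,0],[0,0,0,0,0,0.15,0],[0,0,0,0,0,0.15,0]],
  ],
)

```text
clock: 5.9
tool_pos: [0.4795, -0.0131, 0.0834]
orientation: [180.0, 0.0, 10.9]
force: [-0.2, 0.5, -1.2]
opening: 0.0136
gripper_force: 30.0
```

Request:
play_rows(
  commands=[
    [[0,0,0,0,0,0.07,0],[0,0,0,0,0,0.07,0],[0,0,0,0,0,0.07,0]],
  ],
)

```text
clock: 6.15
tool_pos: [0.4796, -0.0131, 0.0831]
orientation: [180.0, -0.0, 10.9]
force: [-2.5, 0.4, 5.8]
opening: 0.0137
gripper_force: 30.0
```

Contact came at the expected height. Releasing and lifting.

Request:
play_rows(
  commands=[
    [[0,0,0,0,0,0,4.5],[0,0,0,0,0,0,4.5],[0,0,0,0,0,0,4.5],[0,0,0,0,0,0,4.5],[0,0,0,0,0,0,4.5],[0,0,0,0,0,-1,4.5],[0,0,0,0,0,-3,4.5],[0,0,0,0,0,-6,4.5]],
  ],
)

```text
clock: 6.82
tool_pos: [0.4778, -0.0135, 0.1413]
orientation: [180.0, 0.3, 10.9]
force: [0.7, 0.3, -0.3]
opening: 0.0447
gripper_force: 0.0
```

Request:
play_rows(
  commands=[
    [[0,0,0,0,0,-3,4.5],[0,0,0,0,-4,-7,4.5],[0,0,0,0,-8,-10,4.5],[0,0,0,0,-12,-11,4.5],[0,0,0,0,-16,-11,4.5],[0,0,0,0,-20,-11,4.5],[0,0,0,0,-24,-11,4.5],[0,0,0,0,-24,-11,4.5]],
  ],
)

```text
clock: 7.48
tool_pos: [0.4334, 0.2267, 0.2531]
orientation: [-179.9, -0.1, 11.0]
force: [-0.5, 0.4, -0.1]
opening: 0.0453
gripper_force: 0.0
```

```bash
python3 - <<'E'
from h import *
from plant import ctrl
D={n:ctrl.snapshot(n) for n in("top","side")}
o=ctrl.get_obs();print(o["clock"],o["tool_pos"],o["opening"])
a=cv2.resize(D["top"]["color"][110:330,150:420,::-1],(490,400),interpolation=cv2.INTER_CUBIC)
b=cv2.resize(D["side"]["color"][190:300,160:320,::-1],(310,213),interpolation=cv2.INTER_CUBIC)
b=cv2.copyMakeBorder(b,0,187,0,0,cv2.BORDER_CONSTANT)
cv2.imwrite("pics/f.png",np.hstack([a,b]))
E
```

```text
7.5833 [0.43355958 0.22520319 0.25256371] 0.0451557424580135
```

View pics/f.png

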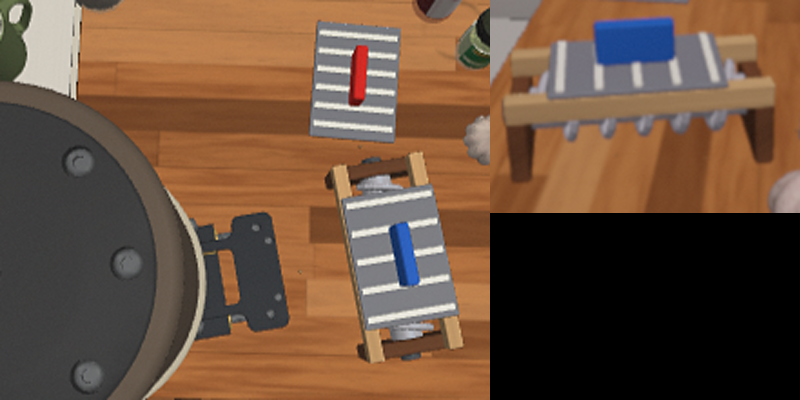

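The comb lies flat on both rails with its ribs between the thread crests: about (400,255) in the top half, and level in the side half. The red comb is undisturbed. The yellow one is hidden by the arm but was never touched. Handing in.

```bash
python3 -c "
from plant import ctrl
print(ctrl.close_job())"
```

```text
the job is handed in; nothing more can be done
None
```

The blue comb (30 mm pitch) fits: it is meshed in the feed screw, flat on both rails and released. The red and yellow combs were left where they stood, teeth down, and the job was handed in at about 7.6 s; no verdict came back.

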